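# Find the key that fits and hold the bin open with it

### The job

Slide the wooden bayonet keys onto the gauge pin until you find the one that drops fully down over it; a key that will not go down goes in the reject tray, a key you did not need to try stays where it is. Push the key that fits into the keyhole of the birch box with its lugs through the slots, press it down against the spring and twist it a quarter turn clockwise (seen from above) to the stop, so that the bin tilts open. Finish while still gripping the key and holding it there, turned and seated, because the spring turns it back if you let go; leave the toy tools alone.

Things in the scene. Friction and masses are not known exactly. Their poses are not given: they have to be found in the camera images.
- key_a: one of two look-alike pale wooden keys, 64 mm tall, standing on its stem; origin centre of stem foot, z up. Head: bar 56 mm along x, 24 mm along y, 34 to 64 mm above the foot; grip across the 24 mm. Round stem 34 mm thick below, with lugs at the foot along +x and -x: 10 mm wide, 12 mm high, out to 26 mm from the axis. A half turn changes nothing. About 0.08 kg. Bores: see key_b
- key_b: the other key; outside, axes and origin just as key_a. Each key has a blind hole 30 mm deep in its underside: one of the two has an 18 mm hole and fits the pins, the other an 11 mm hole and goes at most about 4 mm onto a pin. Which is which cannot be seen from above
- gauge: gauge: fixed wooden disc of 70 mm diameter, 15 mm high, with an upright steel pin of 14 mm diameter, 28 mm tall above the disc, its last 5 mm tapering to 6 mm. The key that fits goes down until its foot stands on the disc. Origin: centre of the disc's underside, z up
- tray: reject tray: fixed birch open box 130 x 130 mm, 35 mm high, 5 mm walls and floor. Origin: centre of the underside
- box: fixed birch box, 60 mm high, 180 x 140 mm: 60 mm to -x, 120 mm to +x, 70 mm to either y side of the origin, which lies on the mat straight under the keyhole. Top plate 12 mm thick. Inside, a sprung round seat carries a 14 mm pin like the gauge pin, tip 2 mm above the box top; around it a rotor takes the lugs. The bin in the +x end tilts open as the rotor turns
- socket (a point): keyhole centre, on the box top, z up: round hole 38 mm wide, slots along +x and -x, 13 mm wide, out to 28 mm. A key with its bar along x meets the seat with its foot 18 mm below the box top, lugs still in the slots. Pushed further (spring 4 to 7 N) the lugs clear the plate at 24 mm and it bottoms at 28 mm; there it turns clockwise. Once turned, the plate keeps its foot 24 to 28 mm down
- rotor (a joint): turn of the rotor inside the keyhole, rad: 0 at rest (lug gaps in line with the slots), grows clockwise seen from above, stop at 1.5. A spring resists (0.04 N m at rest, 0.115 N m at the stop, plus friction) and turns it back when let go. The bin at the +x end of the box tilts open with it
- hammer: wooden toy hammer lying on the mat, 180 mm, leave alone
- wrench: green plastic toy wrench lying on the mat, 150 mm, leave alone
- screwdriver: yellow toy screwdriver lying on the mat, 150 mm, leave alone
Not all that is in view belongs to the job. What is shaped like the gauge but green or turquoise is not meant. Leave any red look-alike of the key_b alone.

How it is judged:
On the way, in this order (a step that is already met when the one before it is completed fails the run):
1. the fitting key is fully down on the gauge pin (z of key_a in the frame of gauge below 0.019 m and horizontal distance between key_a and gauge below 0.006 m), for 0.1 s.
2. the fitting key is pushed into the keyhole against the spring (z of key_a in the frame of socket below -0.0225 m and horizontal distance between key_a and socket below 0.006 m), for 0.1 s.
At the end, for the whole second after the job is handed in: the fitting key's foot is 22.5 mm or more below the box top, within 6 mm of the hole's centre, upright within 0.15 rad; rotor beyond 1.3 rad; the fingers hold the key with over 2 N; the other key rests in the reject tray or was never moved (5 mm) (all of step 2 and value of joint rotor above 1.3 rad and angle between key_a's own z axis and vertical below 0.15 rad and contact force between the fingers and key_a above 2 N and (distance of key_b from where it was at the start of the episode below 0.005 m or (horizontal distance between key_b and tray below 0.065 m and height (world z) of key_b below 0.035 m and linear speed of key_b below 0.03 m/s and contact force between key_b and tray above 0.2 N))); the arm keeps its last pose, push and grip.
It fails at once if a toy tool was disturbed (30 mm) (distance of any of hammer, wrench, screwdriver from where it was at the start of the episode above 0.03 m).
It also fails if it takes over 72 s, if anything falls off the work surface, if the arm or the gripper's body presses on something with over 40 N, if the wrist force passes 120 N, or if a joint passes its speed limit or range.

### The arm

A 6-joint arm with a two-finger parallel gripper is mounted at the origin on the work surface. World frame = base frame: x ahead of the robot, y to its left, z up, the work surface at z = 0. Lengths are in m, angles in rad, forces in N, time in s.
With the tool pointing down it reaches from about 0.275 to 0.875 m from the base axis. Payload 12.5 kg.
Tool frame: the origin (TCP) lies on the centre line of the jaws, within the pads' length; the fingertips stand r.finger_overhang ahead of it and the grasp point (between the pads) lies 3 mm ahead of it (r.finger_overhang is the distance from the TCP to the fingertips, in m); z points along the fingers, y is the direction in which the jaws open and shut (so a half turn about z gives the same grasp; the last joint's range is limited). The gripper opens to 85 mm and grips with 20 to 120 N. Pads are 22 mm wide; open, the fingers measure 114 mm over their backs; the gripper's body (76 mm by 85 mm) begins 54 mm behind the grasp point. The pads swing forward as they close: fully open they stand 13 mm farther back than shut.
Start: joints at [1.131, 0.351, 1.652, -0, 1.139, -0.085], TCP at [0.191, 0.516, 0.253] pointing down, gripper open.
Joint ranges: [-2.75, 2.75], [-0.79, 2.1], [0.01, 2.65], [-1.57, 4.71], [0.07, 3.14], [-2.87, 2.87]. Speed limits (rad/s): [2.22, 2.22, 2.79, 3.14, 3.14, 3.14].

### API

Orientations are given as a unit quaternion [x, y, z, w].
In Python, from cell import r, optics gives the robot as it stands. The module is installed in compiled form; this text tells all that it offers. Calls block until the motion is done:
- r.move_to(position, orientation): joint-space move of the TCP to a pose.
- r.move_linear(position, rot=None, vel=0.15): straight line of the TCP; rot=None keeps the orientation; vel is the mean speed in m/s.
- r.set_joints(angles): joint-space move.
- r.set_gripper(opening, squeeze=None): opening from 0.0 (shut) to 1.0 (fully open); squeeze is the grip in N (None keeps the last); returns when the fingers have stopped.
- r.sleep(seconds).
- r.inverse_kinematics(position, orientation): joint angles nearest the present ones, or None.
- optics.get_image(name): name is "scene" or "top"; returns a dict with "pixels" (384x512x3 uint8, red, green, blue), "depth" (384x512 float32, m along the optical axis (not along the pixel's ray), 0 where there is no reading), "fx", "fy", "cx", "cy" (pixels), "D" ([k1, k2, p1, p2, k3] as OpenCV has them; the pictures are not rectified), "camera_from_world" (4x4, takes a point from world to camera coordinates). Camera axes: x right, y down, z forward; pixel columns grow to the right and rows downward; lengths in m; the calibration is good to about 2 mm. A picture is of the moment at which its call begins.
A pose or a line that the arm cannot do raises r.PlanningError and nothing moves.
- r.hand_in(): hands the job in, once; it reports no verdict.
Readings, each from a call of its own:
- r.current_t(): time.
- r.current_q(): joint angles.
- r.current_qvel(): joint speeds.
- r.current_effort(): joint torques, N m.
- r.current_tool_pos(): TCP position.
- r.current_ee_rot(): TCP orientation.
- r.current_contact_force(): force on the tool from outside, world axes, zero at the start.
- r.current_torque(): the same for the moment, N m.
- r.current_opening(): opening from 0.0 (shut) to 1.0 (fully open).
Only numpy, scipy, OpenCV 4.12 (cv2) and the standard library are available. Lean on these libraries where they do the work, as an engineer would, in place of code of your own. Each camera call takes 0.05 s, during which the arm holds its last target.

## Working session

There is one attempt and no reset: what is moved stays moved. The work goes in short steps, each a Python script; the robot and the scene stay as the last script left them, time stands still between calls to the robot, and variables do not carry over. Pictures are saved under pics/ and viewed, and the job is handed in when it is done.

```bash
mkdir -p pics; ls; python3 - <<'E'
from cell import r, optics
import cv2,numpy as np
for n in("scene","top"):
    d=optics.get_image(n)
    np.savez(f"{n}0.npz",**{k:np.array(v) for k,v in d.items()})
    cv2.imwrite(f"pics/{n}0.png",cv2.resize(d["pixels"][:,:,::-1],(768,576),interpolation=cv2.INTER_CUBIC))
    print(n,d["fx"],d["fy"],d["cx"],d["cy"],d["D"],np.round(d["camera_from_world"],3).tolist())
print(r.current_t(),r.finger_overhang,r.current_ee_rot(),r.current_tool_pos(),r.current_opening())
E
```

```text
pics
scene 428.12342268138667 428.12342268138667 256.8619711010213 189.17491969365787 [-0.12916039  0.          0.          0.          0.        ] [[0.75, 0.662, 0.012, -0.424], [0.537, -0.598, -0.595, -0.25], [-0.386, 0.452, -0.804, 1.431], [0.0, 0.0, 0.0, 1.0]]
top 433.3947401180674 433.3947401180674 257.81482930761337 190.8910201647719 [-0.06714185  0.          0.          0.          0.        ] [[0.021, -0.999, -0.027, 0.029], [-0.999, -0.02, -0.044, 0.562], [0.044, 0.028, -0.999, 1.152], [0.0, 0.0, 0.0, 1.0]]
0.1 0.022 [ 1.76453595e-01  9.84308836e-01 -4.83692491e-04 -1.03900686e-04] [0.19093745 0.51551045 0.25283133] 1.0030638867948274
```

View pics/scene0.png

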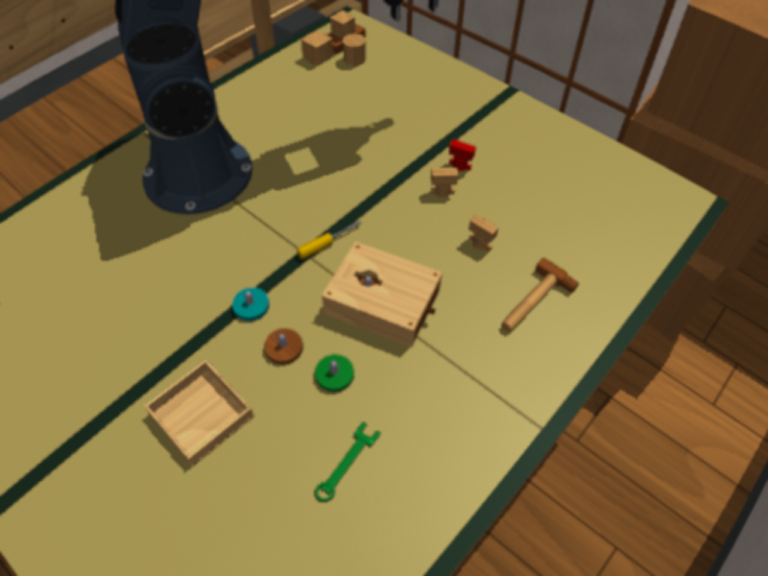

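View pics/top0.png

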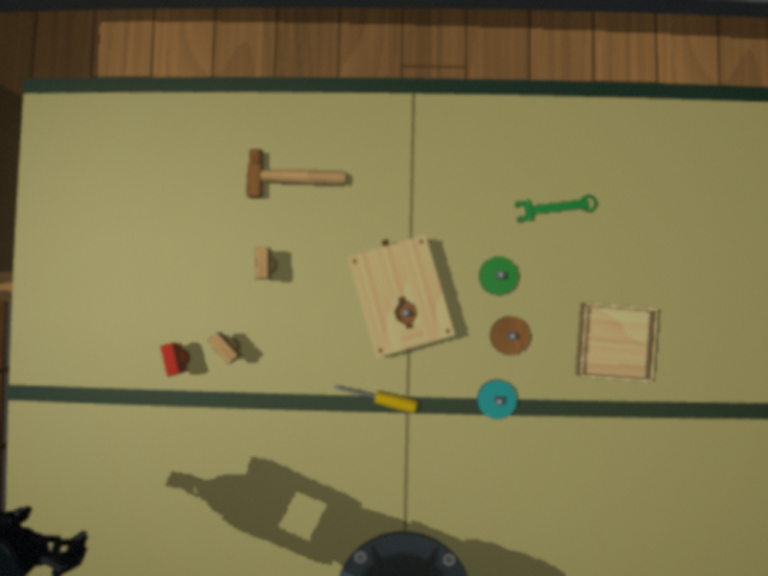

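```bash
cat > h.py <<'E'
import numpy as np,cv2
def rays(d):
    K=np.array([[d["fx"],0,d["cx"]],[0,d["fy"],d["cy"]],[0,0,1.]]);return K,np.array(d["D"],float)
def xyz(d):
    K,D=rays(d);h,w=d["depth"].shape
    u,v=np.meshgrid(np.arange(w),np.arange(h))
    p=cv2.undistortPoints(np.stack([u,v],-1).reshape(-1,1,2).astype(float),K,D).reshape(h,w,2)
    z=d["depth"];c=np.stack([p[...,0]*z,p[...,1]*z,z],-1)
    T=np.linalg.inv(np.array(d["camera_from_world"]))
    return c@T[:3,:3].T+T[:3,3]
def onplane(d,uv,z):
    K,D=rays(d);p=cv2.undistortPoints(np.array(uv,float).reshape(-1,1,2),K,D).reshape(-1,2)
    T=np.linalg.inv(np.array(d["camera_from_world"]))
    r=np.c_[p,np.ones(len(p))]@T[:3,:3].T;o=T[:3,3]
    return o+r*((z-o[2])/r[:,2])[:,None]
def proj(d,P):
    K,D=rays(d);T=np.array(d["camera_from_world"])
    return cv2.projectPoints(np.array(P,float).reshape(-1,3),cv2.Rodrigues(T[:3,:3])[0],T[:3,3],K,D)[0].reshape(-1,2)
def load(n):
    f=np.load(n,allow_pickle=True);return {k:f[k] if f[k].ndim else float(f[k]) for k in f}
E
python3 - <<'E'
from h import *
for n in("top","scene"):
    d=load(n+"0.npz");X=xyz(d)
    px=d["pixels"];hsv=cv2.cvtColor(px,cv2.COLOR_RGB2HSV)
    mat=X[(abs(X[...,0]-.5)<.35)&(abs(X[...,1])<.5)]
    print(n,"median z",np.median(mat[:,2]), (d["depth"]==0).mean())
    m=((X[...,2]>.008)&(X[...,0]>.2)&(X[...,0]<.9)&(abs(X[...,1])<.6)).astype(np.uint8)
    c,l,s,ce=cv2.connectedComponentsWithStats(m)
    for i in range(1,c):
        if s[i,4]<25: continue
        P=X[l==i];zt=np.percentile(P[:,2],95)
        Q=P[P[:,2]>zt-.008]
        (cx,cy),wh,a=cv2.minAreaRect(Q[:,:2].astype(np.float32))
        col=np.median(px[l==i],0)
        print(s[i,4],ce[i].round(),"zt%.3f"%zt,np.round([cx,cy],4),np.round(wh,3),round(a,1),col)
E
```

```text
top median z 0.0004941979858412715 0.0039520263671875
864 [190. 117.] zt0.028 [0.684 0.132] [0.404 0.137] 54.1 [123.  99.  63.]
3806 [267. 196.] zt0.063 [0.5452 0.0166] [0.18 0.14] 17.4 [172. 151. 104.]
256 [176. 175.] zt0.066 [0.5973 0.2569] [0.055 0.025] 1.8 [154. 126.  81.]
534 [332. 183.] zt0.025 [ 0.5666 -0.0845] [0.061 0.209] 14.9 [ 47. 114.  51.]
679 [413. 229.] zt0.037 [ 0.4808 -0.212 ] [0.444 0.132] 86.4 [133. 116.  79.]
540 [340. 223.] zt0.025 [ 0.4941 -0.1015] [0.222 0.059] 76.2 [112.  79.  44.]
289 [150. 231.] zt0.067 [0.4638 0.1752] [0.056 0.341] 6.2 [151. 123.  79.]
305 [116. 239.] zt0.066 [0.4771 0.2207] [0.055 0.427] 15.3 [140.  48.  34.]
553 [331. 266.] zt0.035 [ 0.438  -0.0796] [0.228 0.013] 47.5 [ 39. 123. 117.]
325 [258. 266.] zt0.028 [0.4199 0.0014] [0.086 0.16 ] 66.4 [137. 118.  22.]
832 [ 10. 360.] zt0.490 [0.3579 0.2217] [0.026 0.523] 32.7 [10. 12. 13.]
scene median z 0.00035272604561154 0.00384521484375
31 [288.   3.] zt0.270 [0.2141 0.5558] [0.013 0.017] 48.0 [31. 32. 32.]
552 [301. 111.] zt0.065 [0.4372 0.3615] [0.056 0.134] 13.1 [95. 58. 32.]
308 [321. 154.] zt0.065 [0.5984 0.2557] [0.055 0.029] 2.1 [99.5 74.  42. ]
230 [213. 161.] zt0.026 [0.3598 0.0178] [0.073 0.023] 80.6 [157. 124.   0.]
3431 [254. 195.] zt0.061 [0.5441 0.0126] [0.182 0.147] 17.2 [209. 167. 104.]
673 [360. 195.] zt0.027 [0.7654 0.206 ] [0.185 0.085] 89.9 [138. 106.  59.]
418 [167. 202.] zt0.030 [ 0.3681 -0.1628] [0.013 0.009] 61.1 [  0. 130. 123.]
456 [189. 230.] zt0.032 [ 0.4816 -0.183 ] [0.012 0.012] 52.4 [122.  70.  31.]
472 [222. 248.] zt0.031 [ 0.5865 -0.1621] [0.013 0.01 ] 74.0 [ 13. 119.  38.]
910 [133. 273.] zt0.036 [ 0.4716 -0.3708] [0.132 0.133] 85.9 [122.  96.  58.]
```

```bash
python3 - <<'E'
from h import *
d=load("top0.npz");p=d["pixels"][:,:,::-1]
a=p[145:265,90:190];b=p[150:275,220:450]
cv2.imwrite("pics/c1.png",cv2.resize(a,None,fx=5,fy=5,interpolation=cv2.INTER_CUBIC))
cv2.imwrite("pics/c2.png",cv2.resize(p[150:250,225:355],None,fx=6,fy=6,interpolation=cv2.INTER_CUBIC))
d=load("scene0.npz");p=d["pixels"][:,:,::-1]
cv2.imwrite("pics/c3.png",cv2.resize(p[150:260,150:300],None,fx=5,fy=5,interpolation=cv2.INTER_CUBIC))
E
```

```text
(no output)
```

View pics/c1.png

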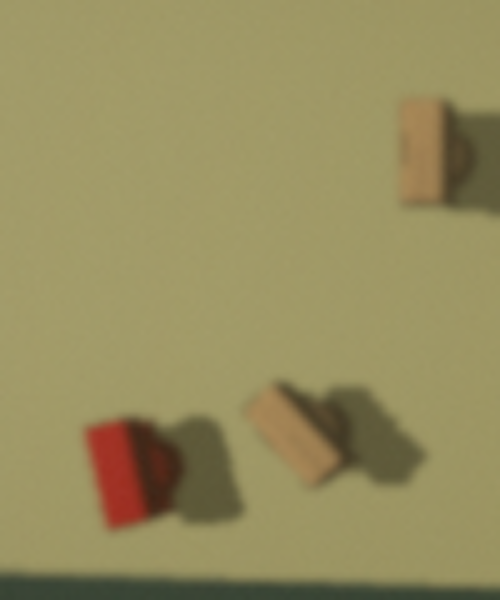

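View pics/c2.png

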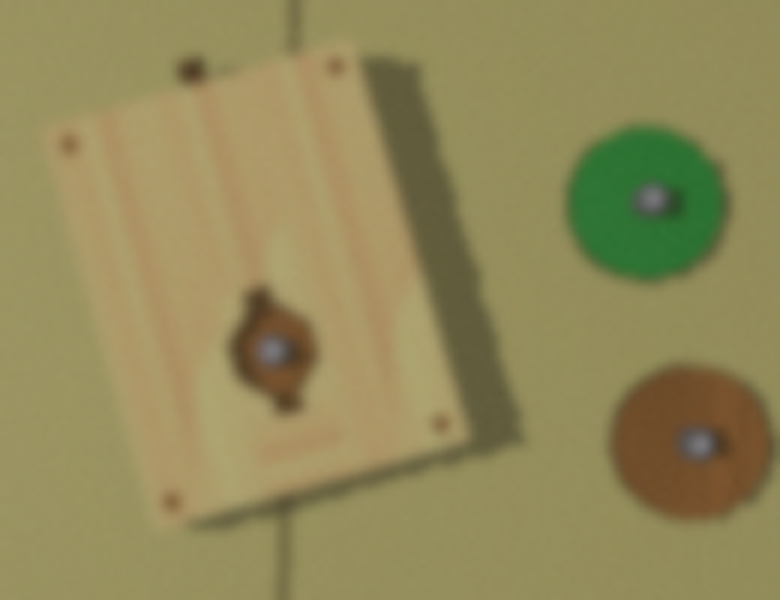

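View pics/c3.png

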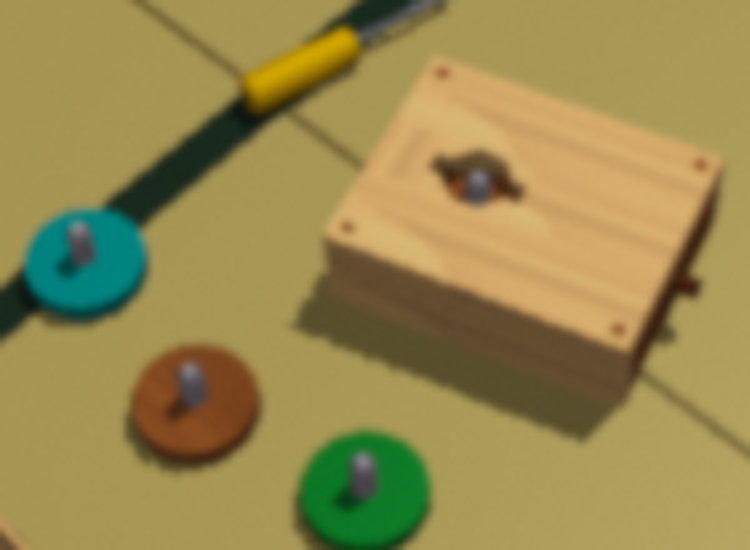

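```bash
python3 - <<'E'
from h import *
for n in("top","scene"):
    d=load(n+"0.npz");X=xyz(d);px=d["pixels"]
    def sel(c,R,z0,z1):
        m=(np.hypot(X[...,0]-c[0],X[...,1]-c[1])<R)&(X[...,2]>z0)&(X[...,2]<z1)
        mm=np.zeros(m.shape,np.uint8);mm[m]=1
        cc,l,s,_=cv2.connectedComponentsWithStats(mm);i=1+np.argmax(s[1:,4]);m=l==i
        P=X[m];rc=cv2.minAreaRect(P[:,:2].astype(np.float32))
        print(n,m.sum(),"mean",P.mean(0).round(4),"rect",np.round(rc[0],4),np.round(rc[1],4),round(rc[2],1))
        return m
    sel((.597,.257),.05,.06,.07)
    sel((.46,.30),.045,.06,.07)
    sel((.545,.015),.13,.056,.066)
    m=sel((.48,-.175),.06,.009,.02)
    sel((.48,-.175),.04,.03,.05)
    sel((.47,-.37),.12,.025,.045)
E
```

```text
top 184 mean [0.5982 0.2576 0.0636] rect [0.5972 0.2568] [0.055  0.0246] 2.0
top 188 mean [0.4476 0.3211 0.0634] rect [0.4475 0.3215] [0.0556 0.0241] 45.9
top 3390 mean [0.5466 0.0171 0.0597] rect [0.5452 0.0167] [0.1802 0.1401] 17.3
top 508 mean [ 0.4796 -0.1791  0.0146] rect [ 0.4796 -0.1792] [0.0695 0.0675] 1.5
top 23 mean [ 0.4799 -0.1789  0.0401] rect [ 0.4803 -0.179 ] [0.0105 0.0104] 2.4
top 466 mean [ 0.4707 -0.3688  0.0331] rect [ 0.4709 -0.3671] [0.132  0.1324] 87.1
scene 113 mean [0.5986 0.254  0.0628] rect [0.5984 0.2549] [0.0553 0.0275] 2.0
scene 96 mean [0.4481 0.3179 0.0634] rect [0.4489 0.3181] [0.0512 0.0271] 38.7
scene 2404 mean [0.5482 0.0099 0.059 ] rect [0.5442 0.0113] [0.182  0.1442] 17.7
scene 418 mean [ 0.4821 -0.1838  0.0142] rect [ 0.481  -0.1825] [0.0693 0.0672] 9.6
scene 25 mean [ 0.4827 -0.1833  0.0383] rect [ 0.4816 -0.183 ] [0.0117 0.0122] 52.4
scene 538 mean [ 0.4734 -0.3712  0.0324] rect [ 0.4716 -0.3708] [0.1323 0.133 ] 85.9
```

```bash
cat >> h.py <<'E'
from cell import r, optics
from scipy.spatial.transform import Rotation as Ro
def q(phi):
    c,s=np.cos(phi),np.sin(phi)
    return Ro.from_matrix(np.array([[-s,c,0],[c,s,0],[0,0,-1.]])).as_quat()
def st(m=""):
    print(m,"t%.2f"%r.current_t(),"tcp",np.round(r.current_tool_pos(),4),"F",np.round(r.current_contact_force(),1),"M",np.round(r.current_torque(),2),"op %.3f"%r.current_opening(),"q6 %.2f"%r.current_q()[5])
def snap(tag):
    for n in("scene","top"):
        d=optics.get_image(n)
        np.savez(f"{n}{tag}.npz",**{k:np.array(v) for k,v in d.items()})
E
python3 - <<'E'
from h import *
st()
ph=np.radians(92)
r.move_to([.598,.256,.14],q(ph));st()
r.move_linear([.598,.256,.060],vel=.1);st()
r.set_gripper(0.0,squeeze=50);st("grip")
snap("1")
r.move_linear([.598,.256,.16],vel=.15);st("lift")
snap("2")
for t in("1","2"):
    d=load(f"scene{t}.npz");p=d["pixels"][:,:,::-1]
    c=proj(d,[.598,.256,.05 if t=="1" else .15])[0].astype(int);print(c)
    cv2.imwrite(f"pics/g{t}.png",cv2.resize(p[max(c[1]-45,0):c[1]+45,c[0]-60:c[0]+60],None,fx=6,fy=6,interpolation=cv2.INTER_CUBIC))
E
```

```text
t0.10 tcp [0.1909 0.5155 0.2528] F [-0.4  0.1  0.5] M [-0.01 -0.04  0.02] op 1.003 q6 -0.08
 t1.90 tcp [0.5976 0.2568 0.1403] F [-0.1 -0.3  0.6] M [-0.01 -0.04  0.05] op 0.998 q6 -1.27
 t2.85 tcp [0.5984 0.2562 0.0607] F [ 0.1 -0.6  1. ] M [-0.03  0.    0.02] op 1.002 q6 -1.27
grip t3.43 tcp [0.5981 0.256  0.0601] F [-0.3 -0.1  1.6] M [ 0.06  0.06 -0.07] op 0.271 q6 -1.27
lift t4.35 tcp [0.5975 0.2558 0.159 ] F [ 0.5  0.7 -1. ] M [0.03 0.03 0.01] op 0.270 q6 -1.27
[321 151]
[326 128]
```

View pics/g1.png

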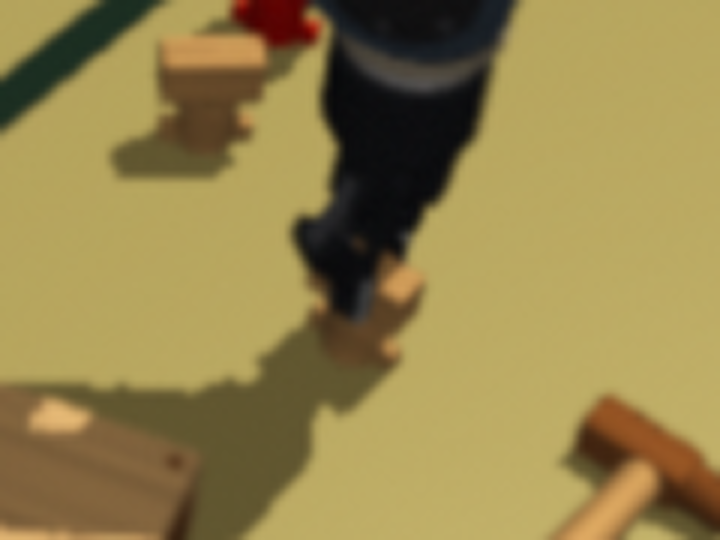

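View pics/g2.png

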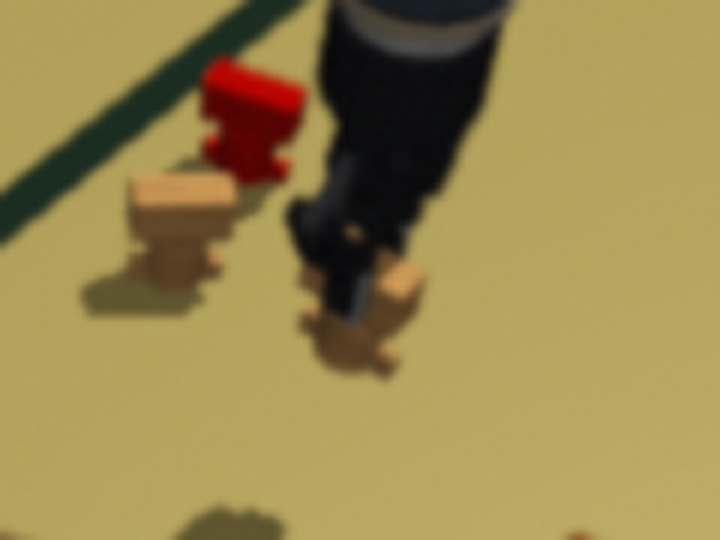

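```bash
python3 - <<'E'
from h import *
d=load("scene2.npz")
print(onplane(d,[[323.8,140.1],[266+305/6,83+320/6],[266+390/6,83+365/6]],.105))
# keyhole pin tip & gauge pin, slots from both views
for n in("top","scene"):
    d=load(n+"0.npz");p=d["pixels"].astype(int);X=xyz(d)
    hs=cv2.cvtColor(d["pixels"],cv2.COLOR_RGB2HSV)
    # brown disc mask
    g=(np.hypot(X[...,0]-.48,X[...,1]+.18)<.06)&(hs[...,0]<16)&(hs[...,1]>110)&(X[...,2]>.008)
    cs,_=cv2.findContours(g.astype(np.uint8),cv2.RETR_EXTERNAL,cv2.CHAIN_APPROX_NONE)
    c=max(cs,key=cv2.contourArea).reshape(-1,2)
    P=onplane(d,c,.015)[:,:2].astype(np.float32);print(n,"disc",cv2.fitEllipse(P),cv2.minEnclosingCircle(P))
    # dark hole on the box top
    s=(np.hypot(X[...,0]-.516,X[...,1]-.006)<.04)&(p[...,1]<110)
    P=onplane(d,np.argwhere(s)[:,::-1],.06)[:,:2].astype(np.float32)
    print(n,"hole",len(P),P.mean(0),cv2.minAreaRect(P))
E
```

```text
[[0.59855427 0.25180479 0.105     ]
 [0.57468309 0.25019411 0.105     ]
 [0.62254605 0.25398371 0.105     ]]
top disc ((0.4784835875034332, -0.17986392974853516), (0.057561956346035004, 0.06131803244352341), 1.869888424873352) ((0.478403240442276, -0.17981484532356262), 0.03152351826429367)
top hole 392 [0.60542136 0.05041782] ((0.5624071955680847, 0.05521523952484131), (1.0246530771255493, 1.3697339296340942), 0.48528414964675903)
scene disc ((0.481565922498703, -0.1845799833536148), (0.06380452960729599, 0.06660647690296173), 53.907142639160156) ((0.4823765158653259, -0.18438158929347992), 0.03482048586010933)
scene hole 111 [0.5168492 0.0035282] ((0.5163905620574951, 0.005324874073266983), (0.04386448115110397, 0.03474121913313866), 52.202266693115234)
```

```bash
cat >> h.py <<'E'
def F(n=4):
    a=[]
    for _ in range(n):
        a.append(r.current_contact_force());r.sleep(.02)
    return np.mean(a,0)
def M(n=4):
    a=[]
    for _ in range(n):
        a.append(r.current_torque());r.sleep(.02)
    return np.mean(a,0)
E
python3 - <<'E'
from h import *
ph=np.radians(92)
r.move_to([.48,-.179,.16],q(ph))
r.move_linear([.48,-.179,.112],vel=.1);st()
snap("3")
F0=F(8);print("F0",F0)
z=.107
while z>.0745:
    r.move_linear([.48,-.179,z],vel=.05)
    f=F()-F0
    print("%.4f"%z,f.round(1))
    if f[2]>6 or np.hypot(f[0],f[1])>8: break
    z-=.004
st()
E
```

```text
t6.73 tcp [ 0.4803 -0.1789  0.1122] F [-0.1 -0.2 -0.1] M [0.   0.   0.08] op 0.271 q6 -2.05
F0 [ 0.04504236 -0.20776383 -0.83724742]
0.1070 [-0.   0.3  0.1]
0.1030 [-0.2  0.3  0. ]
0.0990 [ 0.5 -0.1 -0. ]
0.0950 [0.2 0.4 0.3]
0.0910 [-0.   0.2  0.1]
0.0870 [-0.3  0.  -0.4]
0.0830 [-0.1  0.4 -0.1]
0.0790 [-0.1  0.4 -0.2]
0.0750 [0.1 0.1 2.1]
 t9.82 tcp [ 0.4803 -0.1791  0.0751] F [ 1.  -0.3  1.8] M [-0.05 -0.24  0.03] op 0.276 q6 -2.05
```

```bash
python3 - <<'E'
from h import *
d=load("top0.npz")
f=lambda u,v,z:onplane(d,[[225-.4+u/6,150-.4+v/6]],z)[0].round(4)
print(f(272,350,.062),f(257,297,.06),f(287,403,.06),f(697,443,.043))
r.move_linear([.48,-.179,.0742],vel=.02);r.sleep(.3);st("seated");snap("4")
r.move_linear([.48,-.179,.16],vel=.15);st("lifted")
ph=np.radians(107.3)
r.move_to([.5166,.0078,.16],q(ph))
r.move_linear([.5166,.0078,.13],vel=.1);st()
snap("5")
s=load("scene5.npz")["pixels"][:,:,::-1];c=proj(load("scene5.npz"),[.5166,.0078,.07])[0].astype(int);print(c)
cv2.imwrite("pics/s5.png",cv2.resize(s[c[1]-45:c[1]+45,c[0]-60:c[0]+60],None,fx=6,fy=6,interpolation=cv2.INTER_CUBIC))
E
```

```text
[0.5157 0.0074 0.062 ] [0.5383 0.0143 0.06  ] [0.4932 0.0005 0.06  ] [ 0.4793 -0.1779  0.043 ]
seated t10.37 tcp [ 0.4803 -0.1791  0.075 ] F [-1.4  1.7 12.9] M [0.26 0.34 0.02] op 0.275 q6 -2.05
lifted t11.19 tcp [ 0.4795 -0.1788  0.1591] F [ 0.5 -0.2 -0.8] M [ 0.   -0.02  0.02] op 0.266 q6 -2.05
 t12.43 tcp [0.5166 0.007  0.1299] F [-0.2 -0.3 -1.3] M [-0.03 -0.03  0.01] op 0.270 q6 -1.95
[245 182]
```

View pics/s5.png

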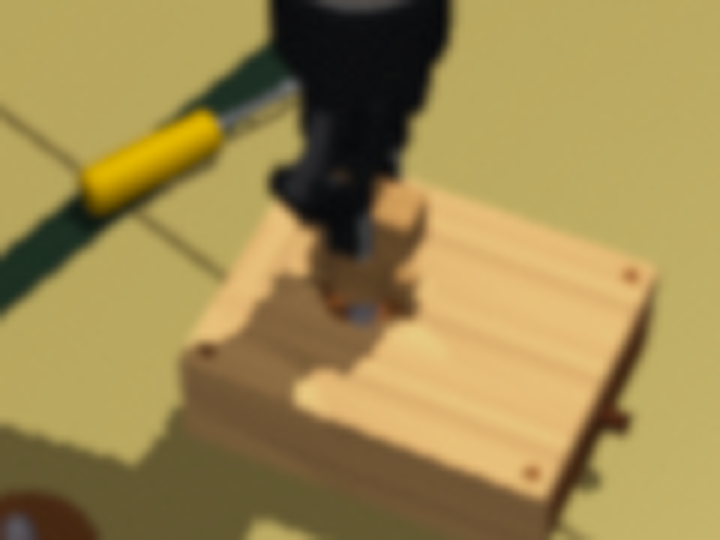

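```bash
python3 - <<'E'
from h import *
c=[.5161,.0075]
r.move_linear([*c,.128],vel=.1);r.sleep(.1)
F0=F(8);M0=M();print("F0",F0,M0)
z=.125
while z>.0935:
    r.move_linear([*c,z],vel=.05)
    f=F(3)-F0
    print("%.4f"%z,f.round(1),(M(2)-M0).round(2))
    if f[2]>(6 if z>.1 else 14) or np.hypot(f[0],f[1])>8: break
    z-=.003
st()
E
```

```text
F0 [-0.1423656  -0.20936189 -0.89902251] [-0.00838156 -0.01384625  0.00454117]
0.1250 [0.5 0.4 0.2] [0.02 0.04 0.  ]
0.1220 [ 0.8 -0.3 -0. ] [ 0.02  0.02 -0.01]
0.1190 [0.4 0.4 0. ] [ 0.   -0.    0.02]
0.1160 [ 0.3  0.2 -0.1] [ 0.01  0.02 -0.02]
0.1130 [0.3 0.7 0.3] [ 0.01 -0.    0.01]
0.1100 [ 0.4 -0.4  0.1] [ 0.05  0.03 -0.01]
0.1070 [ 0.4  0.1 -0.2] [ 0.04 -0.    0.02]
0.1040 [-0.6  0.4  0.3] [0.04 0.02 0.  ]
0.1010 [ 0.6 -0.1  4.1] [-0.02 -0.12 -0.01]
0.0980 [0.9 0.3 5.1] [-0.04 -0.26 -0.05]
0.0950 [1.  0.6 5.8] [-0.03 -0.15  0.01]
 t16.74 tcp [0.5162 0.0075 0.0951] F [ 1.  -0.3  4.5] M [-0.04 -0.15  0.01] op 0.266 q6 -1.95
```

```bash
python3 - <<'E'
from h import *
c=[.5161,.0075];p0=np.radians(107.3)
r.move_linear([*c,.0932],vel=.03);r.sleep(.2);st("pressed")
F0=np.array([-.14,-.21,-.9])
for k in range(1,11):
    a=.14*k
    r.move_linear([*c,.0932],rot=q(p0-a),vel=.05)
    f=F(3)-F0;m=M(3);print("%.2f"%a,f.round(1),m.round(3))
    if abs(m[2])>.5 or np.hypot(f[0],f[1])>12: break
st()
E
```

```text
pressed t17.19 tcp [0.5162 0.0075 0.0934] F [ 1.6 -1.1  5.7] M [-0.03 -0.17 -0.  ] op 0.271 q6 -1.95
0.14 [ 1.1 -1.4  6.2] [-0.39  -0.224  0.029]
0.28 [ 1.5 -3.2  6.5] [-0.585 -0.208  0.036]
0.42 [ 0.9 -2.9  6. ] [-0.661 -0.219  0.025]
0.56 [ 0.8 -3.3  6.3] [-0.75  -0.189  0.052]
0.70 [ 0.5 -3.5  6.1] [-0.84  -0.099  0.025]
0.84 [ 0.3 -4.2  6.7] [-0.924 -0.037  0.067]
0.98 [-0.4 -4.2  6.6] [-0.954  0.077  0.044]
1.12 [-0.6 -4.5  7.1] [-0.995  0.252  0.077]
1.26 [-1.3 -4.4  6.7] [-0.973  0.373  0.054]
1.40 [-1.7 -4.   7. ] [-0.864  0.425  0.067]
 t21.11 tcp [0.5155 0.0071 0.0931] F [-1.7 -4.4  5.3] M [-0.87  0.39  0.08] op 0.274 q6 -0.55
```

```bash
python3 - <<'E'
from h import *
c=[.5161,.0075];p0=np.radians(107.3)
F0=np.array([-.14,-.21,-.9])
for a in(1.45,1.49,1.53,1.56,1.59,1.62):
    r.move_linear([*c,.0930],rot=q(p0-a),vel=.05);r.sleep(.1)
    f=F(4)-F0;m=M(6);print("%.2f"%a,f.round(1),m.round(3))
    if abs(m[2])>.25: break
r.sleep(.3);st()
snap("6")
for n in("scene","top"):
    d=load(n+"6.npz");s=d["pixels"][:,:,::-1];e=proj(d,[.54,.02,.06])[0].astype(int)
    cv2.imwrite(f"pics/{n}6.png",cv2.resize(s[e[1]-60:e[1]+60,e[0]-75:e[0]+75],None,fx=5,fy=5,interpolation=cv2.INTER_CUBIC))
E
```

```text
1.45 [-2.2 -3.4  7.9] [-0.755  0.453  0.063]
1.49 [-1.8 -3.   7.2] [-0.702  0.472  0.062]
1.53 [-1.7 -3.4  7. ] [-0.68   0.447  0.052]
1.56 [-1.8 -2.8  7.1] [-0.667  0.431  0.086]
1.59 [-2.  -2.7  7.3] [-0.611  0.465  0.551]
 t23.99 tcp [0.5155 0.0072 0.093 ] F [-2.3 -2.9  7.5] M [-0.63  0.41  0.6 ] op 0.269 q6 -0.36
```

View pics/scene6.png

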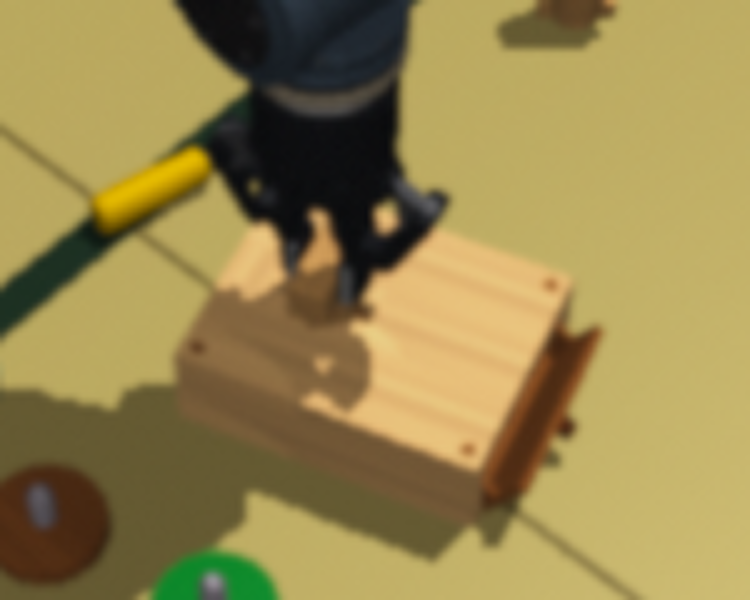

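View pics/top6.png

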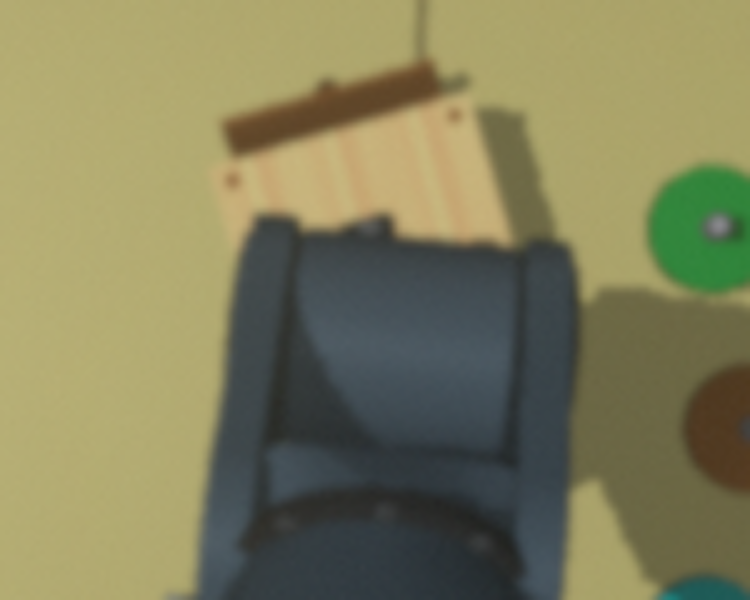

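```bash
python3 - <<'E'
from h import *
r.move_linear([.5161,.0075,.0930],rot=q(np.radians(107.3)-1.58),vel=.05);r.sleep(.8);st()
print(M(6).round(2),Ro.from_quat(r.current_ee_rot()).as_matrix()[:,2].round(4))
r.hand_in();st()
E
```

```text
t25.14 tcp [0.5155 0.0072 0.0929] F [-1.7 -2.6  6.3] M [-0.58  0.48  0.43] op 0.271 q6 -0.37
[-0.62  0.44  0.41] [-1.7e-03 -7.0e-04 -1.0e+00]
the job is handed in; nothing more can be done
the job is handed in; nothing more can be done
```

I handed the job in at about 25 s with the fitting key seated, turned to the stop and still gripped. No verdict came back.

- **Gauge:** The first key I tried slid all the way down and met the disc at the expected height, so it is the one that fits. I never touched the other key, so it stays where it was, and nothing went in the reject tray. I did not touch the tools or the red and green look-alikes.
- **Keyhole:** I pushed the key in about 27 mm, by tool height, against roughly 6–7 N from the spring. I then turned it clockwise until the torque jumped from 0.09 to 0.55 N m at about 1.57 rad, which I take as the stop. Both pictures show the bin tilted open.
- **Last checks:** After 0.8 s of holding, the tool was vertical to within 0.002 rad and the torque against the stop was still 0.41 N m. The jaws were still closed on the key with the grip set to 50 N.

**Not fully settled:**
- **Scene camera:** It read positions about 4 mm off in y compared with the held key, so I relied on the top camera.
- **Side load:** A side force of about 3 N and a moment of about 0.7 N m remained on the tool at the end, well within limits.
- **Rotor angle:** I could not read it directly. I inferred it from the jaw angle, the torque at the stop and the open bin.

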